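Hang the utensil rack on its two latch hooks

TASK

Take the empty utensil rack out of the blue peg basket by its black grip and hang it on the two latch hooks of the counter stand with its prongs facing out, away from the posts: press its bar down past the brass spring latches until both have snapped shut over it, without forcing it. Before you let go, pull it gently upwards so that the bar bears up against both latches, then let it back down into the hooks and release it. Leave the jar, the mill and the bowls where they are.

Things in the scene. Friction and masses are not known exactly. Their poses are not given: they have to be found in the camera images.
- rack_grip (a point): centre of the rack's black plastic grip, a block 14 mm thick (x) by 90 mm long (y) by 34 mm high (z), to be pinched across its thickness from above. The axis of the rack's top bar runs 11 mm below this point. Axes: x through the thickness, y along the bar, z up
- rack: upright flat frame of steel rod, about 450 g: top bar 8 mm thick, 318 mm long with a 14 mm black ball at each end; uprights at y = -95 and +95 mm; 6 mm lower bar, axis 105 mm below the top bar's, with five 25 mm prongs towards the rack's -x. Starts upright in the basket, prongs towards the robot. Origin under the lower bar, 108 mm below the top bar's axis; axes as rack_grip
- rack_end_l (a point): point on the axis of the rack's top bar, 125 mm from its middle at the rack's +y end: goes into the left (+y) hook. Axes as rack_grip
- rack_end_r (a point): the same at the rack's -y end: goes into the right (-y) hook
- basket: fixed blue peg basket, 200 (x) by 270 (y) mm, rim 34 mm high; origin at the centre of its underside. The rack stands on its floor, 12 mm up, between the two middle rows of pegs, which have 9 mm between them and end 65 mm above the counter: lift it straight up by at least 60 mm to clear them
- stand: fixed steel stand on two round feet: posts 25 mm thick, about 230 mm high (up to 245), at y = -125 and +125 mm; a tube joins them below 55 mm height and a back rail 70 mm behind them (+x) at about 145 mm height; else nothing between them. A steel hook with a brass latch is clamped on the -x side of each post. Origin on the counter midway between the posts; x from hooks to posts, y from right to left hook, z up
- hang_mid (a point): midway between seat_l and seat_r, 165 mm above the counter. Axes as the stand. The upper posts slide in the lower ones and the hooks on the posts, all clamped by hand: each hook really sits up to 15 mm higher or lower than seat_l or seat_r says, the two within 8 mm of each other, and no reading shows it: it must be felt. To hang, the rack's x and y axes point as these do
- seat_l (a point): nominal place of the bar's axis when seated in the left (+y) hook; true height within 15 mm of this. The hook is 12 mm wide in y and opens upwards: a channel 12 mm wide in x, centred here, between the shank (+x side, 50 mm high above the seat) and the tip (-x side). The tip flares outwards from 24 mm above the seat to its lip, 39 mm up and 21 mm out in -x, to lead the bar in
- seat_r (a point): the same for the right (-y) hook
- latch_l (a joint): angle of the left hook's latch, a sprung tongue across the channel, hinged in the shank: 0 shut, 1.5 folded down, -0.08 lifted against its stop. The bar coming down meets it 27 mm above its seat, needs up to about 7 N here to push through, and the latch snaps shut over the bar 4 to 7 mm above the seat. From the seat the bar can rise 16 mm to bear on the shut latch, which does not open upwards
- latch_r (a joint): the same for the right hook
- jar_mid (a point): middle of the amber glass jar, 60 mm in diameter, 85 mm high, between stand and basket; leave alone
- mill_mid (a point): middle of the dark wooden pepper mill, 48 mm in diameter, 104 mm high, between stand and basket; leave alone
- bowls_mid (a point): middle of the stack of white bowls, 132 mm in diameter, 90 mm high, at the far side of the counter; leave alone

How it is judged:
On the way:
1. while still held in the gripper, the rack's bar is pulled up against both shut latches from below, lifting each against its stop (contact force between the fingers and rack above 1 N and value of joint each of latch_l, latch_r below -0.04 rad), for 0.15 s.
At the end, for the whole second after the job is handed in: The rack hangs at rest, released, both ends of its bar in the hooks (each bar point within 12 mm across, 20 mm along and 18 mm in height of its nominal seat, which covers the unknown height setting), both latches shut over it (below 0.12 rad; a bar lying on top of a latch bends it more) (x of rack_end_l in the frame of hang_mid between -0.012 and 0.012 m and y of rack_end_l in the frame of hang_mid between 0.105 and 0.145 m and z of rack_end_l in the frame of hang_mid between -0.018 and 0.018 m and value of joint each of latch_l, latch_r below 0.12 rad and x of rack_end_r in the frame of hang_mid between -0.012 and 0.012 m and y of rack_end_r in the frame of hang_mid between -0.145 and -0.105 m and z of rack_end_r in the frame of hang_mid between -0.018 and 0.018 m and linear speed of rack below 0.02 m/s and angular speed of rack below 0.2 rad/s); the robot touches nothing.
It fails at once if the rack is forced against the stand or its hooks with more than 30 N (contact force between rack and stand above 30 N).
It fails at once if the gripper or arm pushes on the stand, hooks or latches with more than 10 N (contact force between any of the fingers, the arm and stand above 10 N).
It fails at once if the jar, the mill or the bowls are moved by more than 15 mm (distance of any of jar_mid, mill_mid, bowls_mid from where it was at the start of the episode above 0.015 m).
It also fails if it takes over 69 s, if anything falls off the work surface, if the arm or the gripper's body presses on something with over 40 N, if the wrist force passes 120 N, or if a joint passes its speed limit or range.

ROBOT

A 6-joint arm with a two-finger parallel gripper is mounted at the origin on the work surface. World frame = base frame: x ahead of the robot, y to its left, z up, the work surface at z = 0. Lengths are in m, angles in rad, forces in N, time in s.
With the tool pointing down it reaches from about 0.375 to 0.9 m from the base axis. Payload 3.1 kg.
Tool frame: the origin (TCP) lies between the finger pads; the fingertips stand 17 mm ahead of it and the grasp point (between the pads) lies 2 mm behind it; z points along the fingers, y is the direction in which the jaws open and shut (so a half turn about z gives the same grasp; the last joint's range is limited). The gripper opens to 85 mm and grips with 20 to 120 N. Pads are 22 mm wide; open, the fingers measure 114 mm over their backs; the gripper's body (76 mm by 85 mm) begins 54 mm behind the grasp point. The pads swing forward as they close: fully open they stand 13 mm farther back than shut.
Start: joints at [-0.178, 0.527, 1.433, -0, 1.181, -0.178], TCP at [0.625, 0, 0.248] pointing down, gripper open.
Joint ranges: [-3.08, 3.08], [-0.75, 2.2], [0.22, 2.44], [-1.43, 4.57], [0, 2.65], [-2.85, 2.85]. Speed limits (rad/s): [2.79, 2.79, 3.14, 3.14, 3.14, 3.14].

INTERFACE

Orientations are given as a unit quaternion [w, x, y, z].
In Python, from rig import arm gives the robot as it stands.
- The arm moves only by the tool servo_tool, never from a script. Its argument "series" is a list of rows, each a list of 5 numbers: the shift along the tool's x, y, z in mm, then the turn about the tool's z in rad, then the closure, from -1 (fully open) to 1 (shut). A call has 1 to 8 rows; each row is the pose to reach, as a shift and turn from the pose commanded when the call began, along the tool's axes at that moment; what a row does not reach only later rows make up. A row lasts 1/10 s, in which the tool goes at most 50 mm and 8.59 degrees, less where a joint would pass 70% of its speed; a pose out of reach is approached as far as the arm can. A call with a gripper value outside its range is refused whole. The fingers move at their own pace and stop on an object; "newtons" is the grip in N (left out, the last holds). Time passes only in rows, so rows that repeat a pose let the fingers close. It gives the time, the measured TCP pose, the force and the opening at its end, in the units of the state.
- arm.get_obs(): the state, without advancing time (a new reading comes with each control period).
- arm.capture(name): name is "scene" or "side" or "wrist"; returns the picture (420x560x3 uint8, blue, green, red); there is no depth.
- arm.camera_info(name): a dict with "intrinsics" (3x3 intrinsics, pixels), "rvec" (rotation vector, rad) and "tvec" (3), from world to camera coordinates, as OpenCV has them; the wrist camera has in their place "T_tool_cam" (4x4, takes a point from camera to tool coordinates, whose origin is the TCP and whose axes are the flange's). Camera axes: x right, y down, z forward; pixel columns grow to the right and rows downward; lengths in m; the calibration is good to about 2 mm. The wrist camera is an equidistant fisheye: a pixel r from the principal point sees the ray r / f radians off the axis. A picture is of the moment at which its call begins: read the wrist's pose just before it. camera_info takes no time and is no camera call.
- arm.hand_in(): hands the job in, once; it reports no verdict.
The state is a dict: "time": time; "q": joint angles; "joint_velocities": joint speeds; "tau": joint torques, N m; "tcp_pos": TCP position; "tcp_rot": TCP orientation; "ft_force": force on the tool from outside, world axes, zero at the start; "moment": the same for the moment, N m; "grip_width": finger opening in m.
Only numpy, scipy, OpenCV 4.12 (cv2) and the standard library are available. Lean on these libraries where they do the work, as an engineer would, in place of code of your own. Each camera call takes 0.05 s, during which the arm holds its last target.

## Working session

There is one attempt and no reset: what is moved stays moved. The work goes in short steps, Python scripts to look and compute and a tool call to move; the robot and the scene stay as the last step left them, time stands still between calls to the robot, and variables do not carry over. Pictures are saved under pics/ and viewed, and the job is handed in when it is done.

Besides the shell and the picture viewer there is one more tool, called after "Emit:" as a command line: name --pt "numbers of a row" for each row, then --argument value for the rest. servo_tool: Moves the arm, as the interface text tells. Its arguments: {"type":"object","properties":{"series":{"type":"array","items":{"type":"array","items":{"type":"number"}}},"newtons":{"type":"number"}},"required":["series"]}

```bash
ls; mkdir -p pics
python3 - <<'E'
from rig import arm
import cv2
o=arm.get_obs();print(o)
for n in ["scene","side","wrist"]:
    cv2.imwrite(f"pics/{n}0.png",arm.capture(n)); print(n,arm.camera_info(n))
E
```

```text
pics
{'time': 0.0, 'q': array([-1.78504447e-01,  5.28456855e-01,  1.43392961e+00, -6.63848065e-06,
        1.18137101e+00, -1.78474094e-01]), 'joint_velocities': array([-4.44075091e-04,  1.28368213e-04, -1.33002160e-03,  4.84194508e-04,
        8.90614217e-05, -9.15115370e-04]), 'tau': array([ 2.50220628e-04, -4.42344439e+01, -1.78024775e+01, -2.06930472e-04,
        8.36740597e-03,  2.24214921e-05]), 'tcp_pos': array([6.24313776e-01, 1.48750845e-04, 2.47330604e-01]), 'tcp_rot': array([-8.87357719e-04,  7.07116205e-01,  7.07096529e-01, -6.19853704e-04]), 'ft_force': array([ 0.83695079, -0.5509637 , -0.38677954]), 'moment': array([0.0367227 , 0.0524759 , 0.04521351]), 'grip_width': 0.08512026137642822}
scene {'intrinsics': array([[380.62972282,   0.        , 282.23728298],
       [  0.        , 380.62972282, 214.92920187],
       [  0.        ,   0.        ,   1.        ]]), 'rvec': array([ 1.6000158 ,  1.61327718, -0.89442854]), 'tvec': array([-0.01828717, -0.19964801,  1.40887068])}
side {'intrinsics': array([[388.631548  ,   0.        , 286.67145896],
       [  0.        , 388.631548  , 207.43061397],
       [  0.        ,   0.        ,   1.        ]]), 'rvec': array([ 2.22616869, -0.42205272,  0.17843755]), 'tvec': array([-0.54624199,  0.24022358,  0.98315162])}
wrist {'intrinsics': array([[325.1922621 ,   0.        , 277.59421947],
       [  0.        , 325.1922621 , 208.16389299],
       [  0.        ,   0.        ,   1.        ]]), 'T_tool_cam': array([[-9.05897891e-04, -9.44594848e-01, -3.28237343e-01,
         8.57039543e-02],
       [ 9.99999230e-01, -1.13415656e-03,  5.03968394e-04,
        -1.21544431e-03],
       [-8.48318483e-04, -3.28236633e-01,  9.44595148e-01,
        -1.25607376e-01],
       [ 0.00000000e+00,  0.00000000e+00,  0.00000000e+00,
         1.00000000e+00]])}
```

View pics/scene0.png

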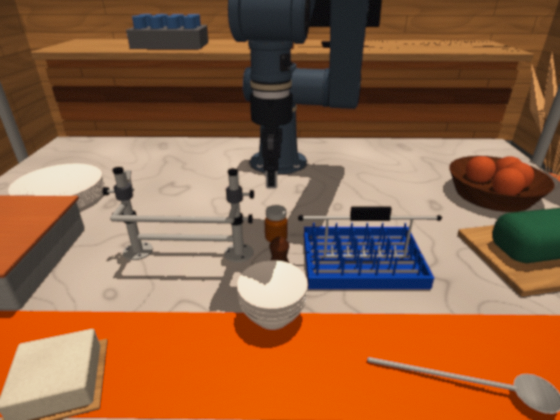

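View pics/side0.png

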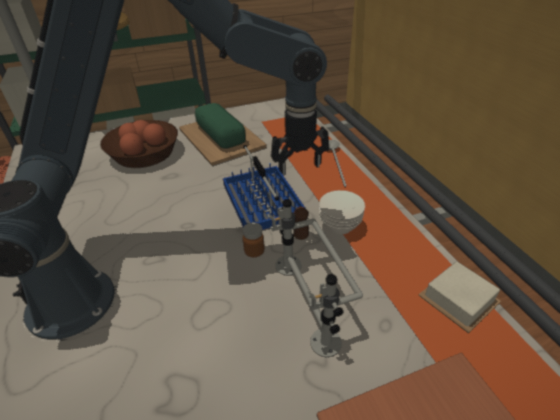

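View pics/wrist0.png

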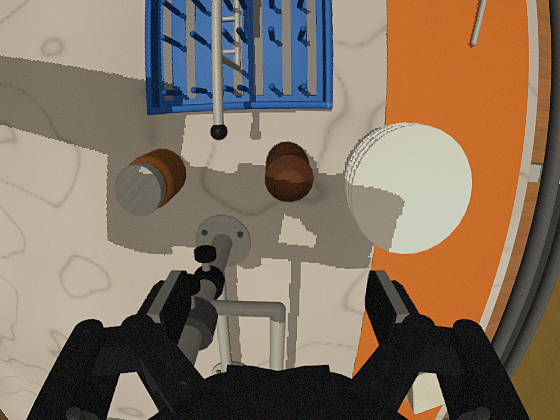

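Run:
```python
import cv2
s=cv2.imread("pics/scene0.png")
cv2.imwrite("pics/s1.png",cv2.resize(s[190:300,290:450],None,fx=5,fy=5,interpolation=cv2.INTER_CUBIC))
cv2.imwrite("pics/s2.png",cv2.resize(s[155:275,95:295],None,fx=4,fy=4,interpolation=cv2.INTER_CUBIC))
s=cv2.imread("pics/side0.png")
cv2.imwrite("pics/d1.png",cv2.resize(s[140:260,215:355],None,fx=5,fy=5,interpolation=cv2.INTER_CUBIC))
cv2.imwrite("pics/d2.png",cv2.resize(s[190:360,230:370],None,fx=3.5,fy=3.5,interpolation=cv2.INTER_CUBIC))
```

```text
(no output)
```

View pics/s1.png

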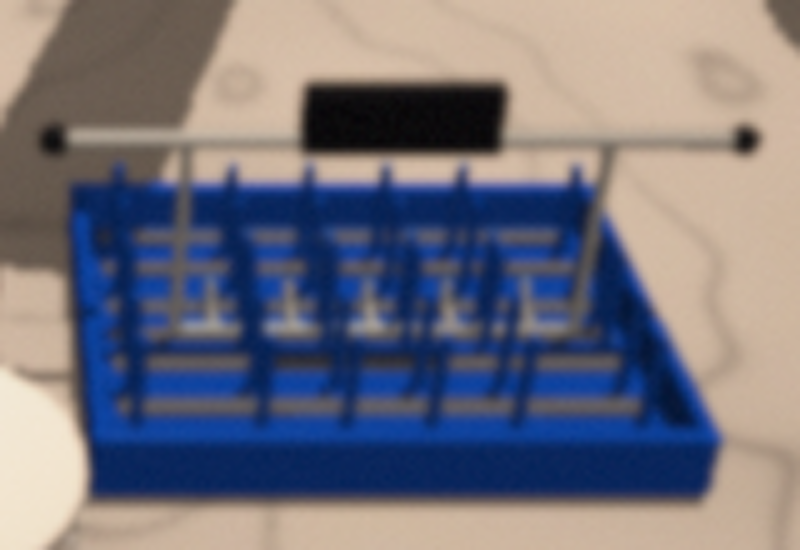

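View pics/s2.png

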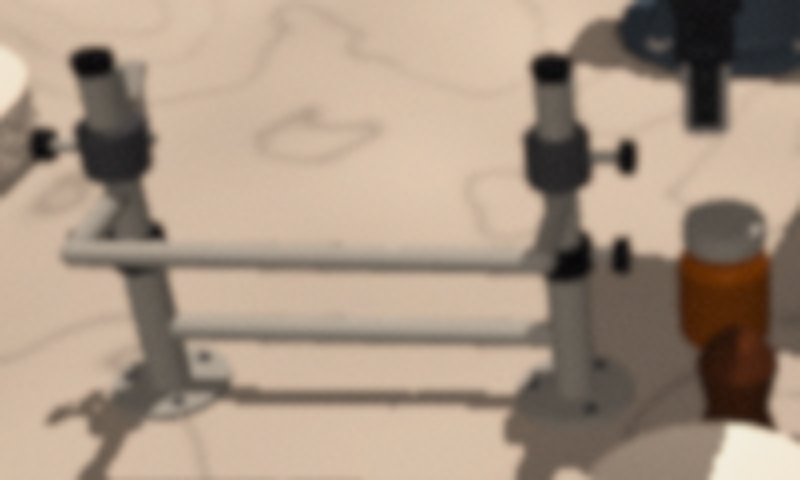

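View pics/d1.png

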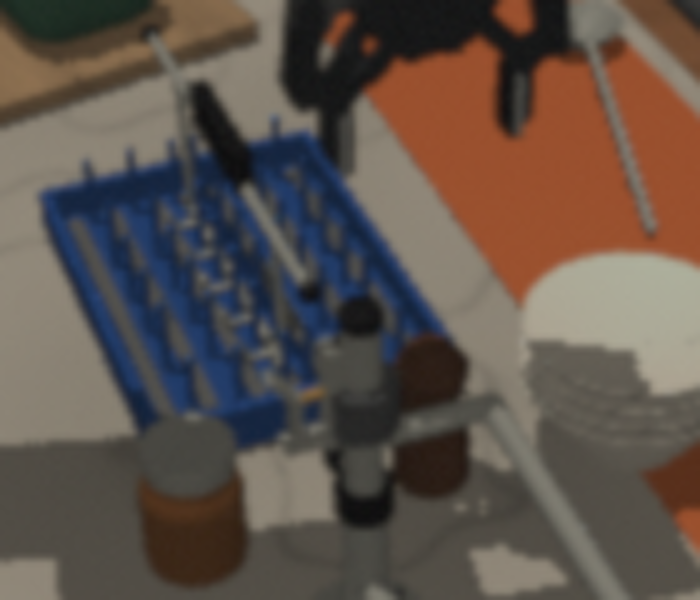

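View pics/d2.png

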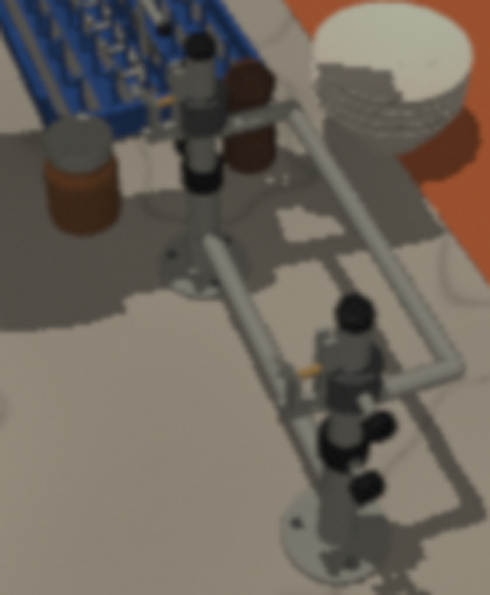

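```bash
cat > h.py <<'E'
import numpy as np,cv2
from scipy.optimize import least_squares
from scipy.spatial.transform import Rotation as R
from rig import arm
CI={n:arm.camera_info(n) for n in("scene","side","wrist")}
def proj(n,P,pose=None):
    P=np.atleast_2d(P).astype(float);c=CI[n];K=c["intrinsics"]
    if n!="wrist":
        return cv2.projectPoints(P,c["rvec"],c["tvec"],K,None)[0][:,0]
    p,q=pose; T=c["T_tool_cam"]
    t=R.from_quat([q[1],q[2],q[3],q[0]]).inv().apply(P-p)
    X=(t-T[:3,3])@T[:3,:3]
    r=np.hypot(X[:,0],X[:,1]);th=np.arctan2(r,X[:,2])
    return K[:2,2]+K[0,0]*(th/np.maximum(r,1e-9))[:,None]*X[:,:2]
def tri(obs,x0=(.6,0,.1)):
    "obs list (cam,uv,pose)"
    f=lambda x:np.concatenate([proj(n,x,po)[0]-uv for n,uv,po in obs])
    s=least_squares(f,x0);return s.x,np.round(s.fun,1)
E
python3 - <<'E'
from h import *
o=arm.get_obs();po=(o["tcp_pos"],o["tcp_rot"])
print(o["time"])
D={"ballL":[("scene",(439,217.7),0),("side",(245,146.6),0)],
"ballR":[("scene",(300.4,217.7),0),("side",(277.2,197.8),0),("wrist",(219,131),po)],
"capR":[("scene",(118,170.5),0),("side",(331.1,279.4),0)],
"capL":[("scene",(232.7,172),0),("side",(287.1,203.1),0)],
"footR":[("scene",(138.7,250.7),0),("side",(326.3,342.9),0)],
"footL":[("scene",(238.7,252),0),("side",(288,265.7),0),("wrist",(223,240),po)],
}
r={}
for k,v in D.items():
    x,e=tri(v);r[k]=x;print(k,np.round(x,4),e)
for a,b in(("ballL","ballR"),("capL","capR"),("footL","footR")):
    d=r[a]-r[b];print(a,np.linalg.norm(d),(r[a]+r[b])/2,np.degrees(np.arctan2(-d[0],d[1])))
E
```

```text
0.15
ballL [0.5775 0.3737 0.1187] [-0.1  0.2 -0.1 -0.3]
ballR [0.5776 0.0619 0.1189] [-0.5 -0.6 -1.5  0.4  0.6 -0.1]
capR [ 0.5505 -0.3363  0.2182] [-0.4  0.3 -0.4 -0.3]
capL [ 0.5563 -0.0857  0.2187] [-0.3  0.3 -0.3 -0.4]
footR [ 0.5502 -0.3366 -0.0016] [-1.1  0.7 -1.1 -0.7]
footL [ 5.536e-01 -8.670e-02 -2.000e-04] [-0.6  0.4 -0.8 -0.5  0.1 -0. ]
ballL 0.31178733884807225 [0.57752794 0.21777713 0.11878217] 0.02231177973025749
capL 0.25071253940644317 [ 0.55338445 -0.21097587  0.21843831] -1.3392014146986448
footL 0.24997374994917765 [ 0.55188264 -0.21165617 -0.00088776] -0.7717575329403494
```

Emit:
servo_tool --pt "0 0 -50 0 -1" --pt "0 0 -100 0 -1" --pt "-40 -12 -125 0 -1" --pt "-85 -24 -140 0 -1" --pt "-132 -36 -150 0 -1" --pt "-178 -50 -152 0 -1" --pt "-222 -64 -153 0 -1" --pt "-250 -72 -153 0 -1"

```text
time: 0.95
tcp_pos: [0.5516, -0.253, 0.4012]
tcp_rot: [0.0, 0.708, 0.706, -0.0]
ft_force: [1.0, 0.2, 0.3]
grip_width: 0.0854
```

Emit:
servo_tool --pt "0 0 0 0 -1" --pt "0 0 0 0 -1"

```text
time: 1.15
tcp_pos: [0.5526, -0.2503, 0.4008]
tcp_rot: [-0.001, 0.708, 0.707, 0.0]
ft_force: [-0.3, 0.3, -0.6]
grip_width: 0.0855
```

Run:
```python
from h import *
o=arm.get_obs();print(o)
im=arm.capture("wrist");cv2.imwrite("pics/w1.png",im)
np.save("w1pose.npy",np.r_[o["tcp_pos"],o["tcp_rot"]])
cv2.imwrite("pics/side1.png",arm.capture("side"))
```

```text
{'time': 1.15, 'q': array([-6.09631501e-01,  3.72539951e-01,  1.26876083e+00,  7.57265095e-04,
        1.50170385e+00, -6.08017208e-01]), 'joint_velocities': array([ 3.67506254e-02, -6.08651048e-03,  3.66977423e-03,  1.48395325e-03,
        5.53937237e-05, -3.62340843e-04]), 'tau': array([-1.14141405e+00, -4.02505052e+01, -2.15638161e+01, -9.27772885e-02,
       -3.31192464e-02, -9.40489263e-03]), 'tcp_pos': array([ 0.55257053, -0.2502521 ,  0.40075675]), 'tcp_rot': array([-7.61358137e-04,  7.07695720e-01,  7.06516898e-01,  2.47825547e-04]), 'ft_force': array([-0.33165465,  0.32297979, -0.58670525]), 'moment': array([-0.00973772, -0.02566192,  0.06843012]), 'grip_width': 0.08549550101058036}
```

View pics/w1.png

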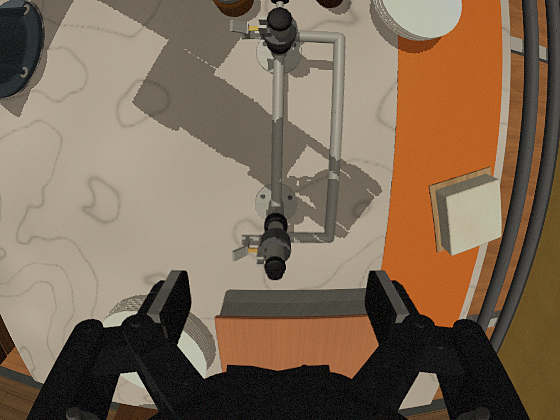

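Run:
```python
import cv2
s=cv2.imread("pics/w1.png")
cv2.imwrite("pics/w1a.png",cv2.resize(s[0:75,220:320],None,fx=7,fy=7,interpolation=cv2.INTER_CUBIC))
cv2.imwrite("pics/w1b.png",cv2.resize(s[200:285,220:320],None,fx=7,fy=7,interpolation=cv2.INTER_CUBIC))
s=cv2.imread("pics/side1.png")
cv2.imwrite("pics/d1a.png",cv2.resize(s[190:360,240:360],None,fx=3.5,fy=3.5,interpolation=cv2.INTER_CUBIC))
```

```text
(no output)
```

View pics/w1a.png

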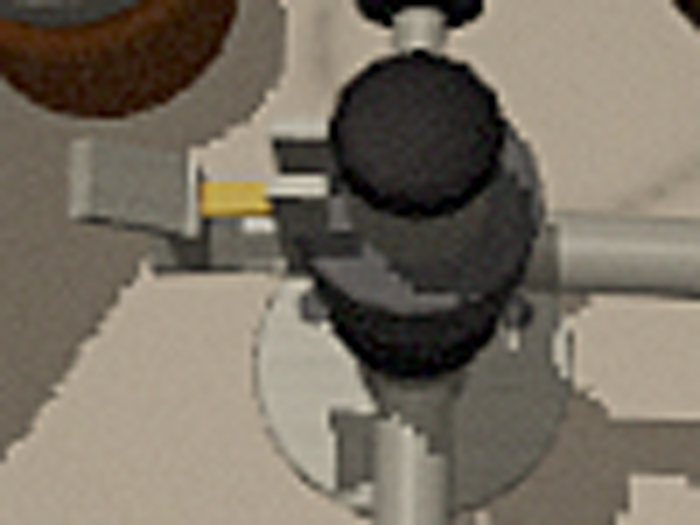

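View pics/w1b.png

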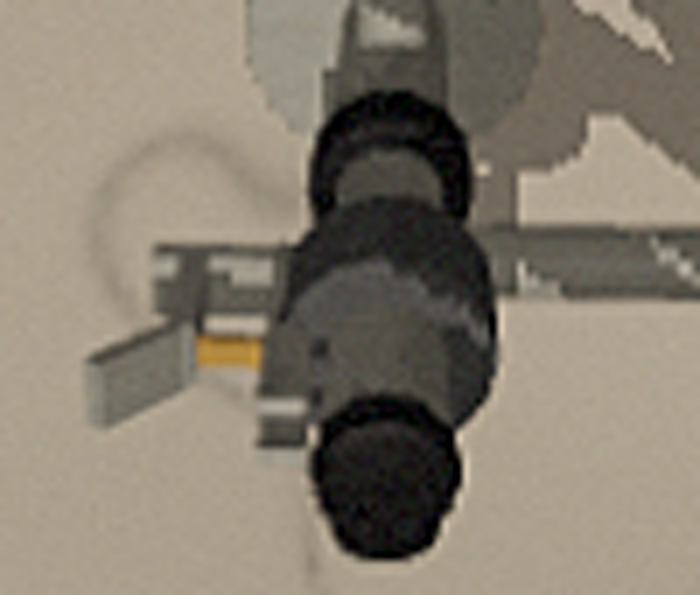

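View pics/d1a.png

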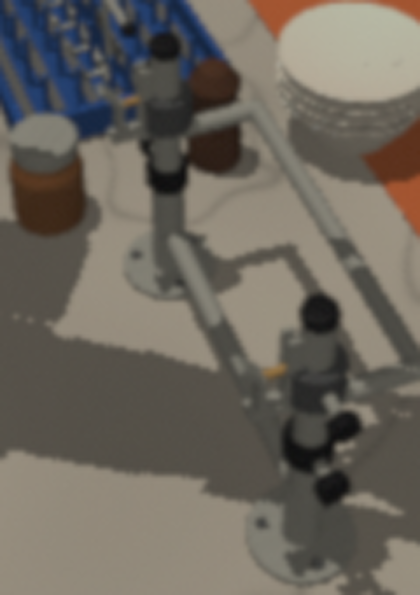

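```bash
cat >> h.py <<'E'
def atz(n,uv,z,pose=None):
    s=least_squares(lambda x:proj(n,[x[0],x[1],z],pose)[0]-uv,(.55,-.2));return s.x
E
python3 - <<'E'
from h import *
p=np.load("w1pose.npy");po=(p[:3],p[3:])
for n,uv,z in (("tipL",(247.8,27.4),.189),("tipR",(247.9,250),.189),("shL",(258.6,26.4),.215),("shR",(257.6,252),.215),("capL",(279.4,19),.245),("capR",(275,267.5),.245),
 ("capL",(279.4,19),.22),("capR",(275,267.5),.22),("lipL",(230.5,25.5),.204),("lipR",(233,255),.204)):
    print(n,z,np.round([atz("wrist",uv,z+d,po) for d in(-.015,0,.015)],4).tolist())
E
```

```text
tipL 0.189 [[0.5203, -0.0842], [0.5217, -0.0876], [0.523, -0.0911]]
tipR 0.189 [[0.5152, -0.3402], [0.5168, -0.3327], [0.5183, -0.3252]]
shL 0.215 [[0.5332, -0.0894], [0.5341, -0.0929], [0.5349, -0.0963]]
shR 0.215 [[0.5288, -0.3297], [0.5298, -0.3221], [0.5309, -0.3145]]
capL 0.245 [[0.5534, -0.0894], [0.5533, -0.0932], [0.5532, -0.0971]]
capR 0.245 [[0.5485, -0.3327], [0.5486, -0.3242], [0.5488, -0.3157]]
capL 0.22 [[0.5536, -0.0831], [0.5535, -0.0869], [0.5534, -0.0907]]
capR 0.22 [[0.5482, -0.3469], [0.5484, -0.3384], [0.5485, -0.3299]]
lipL 0.204 [[0.5039, -0.0847], [0.506, -0.0883], [0.5082, -0.0918]]
lipR 0.204 [[0.4989, -0.3394], [0.5013, -0.3316], [0.5036, -0.3239]]
```

Emit:
servo_tool --pt "25 1 0 0 -1" --pt "70 3 0 0 -1" --pt "118 6 0 0 -1" --pt "166 9 0 0 -1" --pt "214 11 5 0 -1" --pt "262 14 15 0 -1" --pt "308 16 30 0 -1" --pt "352 18 50 0 -1"

```text
time: 2.05
tcp_pos: [0.5708, 0.106, 0.352]
tcp_rot: [0.001, 0.706, 0.708, 0.001]
ft_force: [1.0, -0.1, 0.5]
grip_width: 0.0855
```

Emit:
servo_tool --pt "40 3 25 0 -1" --pt "80 5 50 0 -1" --pt "105 7 75 0 -1" --pt "116 7 100 0 -1" --pt "116 7 100 0 -1" --pt "116 7 100 0 -1"

```text
time: 2.65
tcp_pos: [0.5774, 0.219, 0.2514]
tcp_rot: [-0.0, 0.706, 0.708, -0.0]
ft_force: [-0.5, -0.7, 0.2]
grip_width: 0.0852
```

Run:
```python
from h import *
o=arm.get_obs();print(o["time"],o["tcp_pos"],o["tcp_rot"])
im=arm.capture("wrist");cv2.imwrite("pics/w2.png",im)
np.save("w2pose.npy",np.r_[o["tcp_pos"],o["tcp_rot"]])
po=(o["tcp_pos"],o["tcp_rot"])
g=np.array([.5775,.2178,.148]);print(proj("wrist",[g+[dx,dy,0] for dx in(-.007,.007) for dy in(-.045,.045)],po))
```

```text
2.65 [0.57742342 0.21904473 0.25140041] [-7.33023530e-05  7.06270622e-01  7.07941832e-01 -4.07042023e-04]
[[270.3871504  269.30507933]
 [269.61215341 158.25738057]
 [287.71016464 269.31573972]
 [289.23937835 158.29607619]]
```

View pics/w2.png

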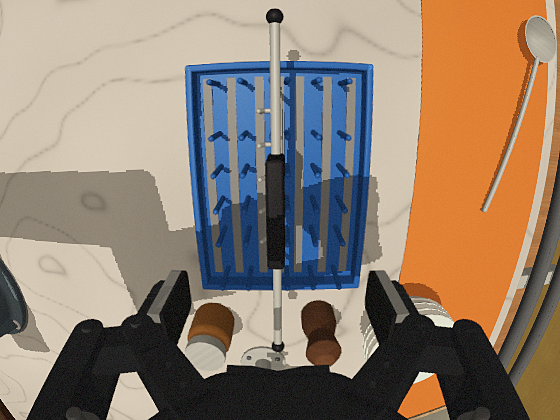

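Emit:
servo_tool --newtons 60 --pt "0 -2 40 0 -1" --pt "0 -2 80 0 -1" --pt "0 -2 110 0 -1" --pt "0 -2 118 0 -1" --pt "0 -2 118 0 -1"

```text
time: 3.2
tcp_pos: [0.5765, 0.2174, 0.1337]
tcp_rot: [0.0, 0.707, 0.707, 0.0]
ft_force: [0.4, 0.1, 0.3]
grip_width: 0.0851
```

Run:
```python
from h import *
o=arm.get_obs();print(o["time"],o["tcp_pos"],o["tcp_rot"],o["ft_force"])
cv2.imwrite("pics/w3.png",arm.capture("wrist"))
```

```text
3.2 [0.57651293 0.21736687 0.13372666] [5.33041855e-05 7.07488689e-01 7.06724665e-01 2.04791471e-05] [0.41833948 0.05745596 0.27262537]
```

View pics/w3.png

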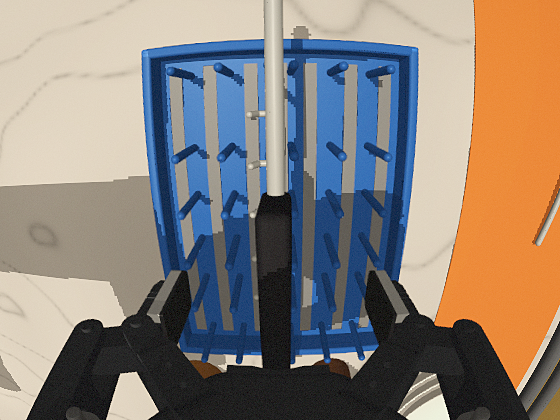

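Emit:
servo_tool --newtons 60 --pt "0 -1 0 0 0" --pt "0 -1 0 0 0.5" --pt "0 -1 0 0 1" --pt "0 -1 0 0 1" --pt "0 -1 0 0 1" --pt "0 -1 0 0 1" --pt "0 -1 0 0 1" --pt "0 -1 0 0 1"

```text
time: 4.05
tcp_pos: [0.5762, 0.2183, 0.134]
tcp_rot: [0.001, 0.707, 0.707, 0.001]
ft_force: [1.9, 1.1, 2.7]
grip_width: 0.0131
```

Run:
```python
from h import *
o=arm.get_obs();print(o["time"],o["tcp_pos"],o["tcp_rot"],o["ft_force"],o["moment"],o["grip_width"])
```

```text
4.05 [0.57624449 0.21826211 0.13398131] [0.00090928 0.70707668 0.70713514 0.00127798] [1.94063699 1.08093328 2.66833498] [ 0.01767961 -0.63297076  0.02867274] 0.013143694831377908
```

Emit:
servo_tool --newtons 110 --pt "0 0 0 0 1" --pt "0 0 0 0 1" --pt "0 0 -10 0 1" --pt "0 0 -30 0 1" --pt "0 0 -60 0 1" --pt "0 0 -95 0 1" --pt "0 0 -125 0 1" --pt "0 0 -140 0 1"

```text
time: 4.85
tcp_pos: [0.573, 0.2178, 0.2739]
tcp_rot: [-0.001, 0.707, 0.707, -0.002]
ft_force: [0.1, 0.0, -4.3]
grip_width: 0.0122
```

Emit:
servo_tool --pt "0 0 -20 0 1" --pt "0 0 -60 0 1" --pt "0 0 -100 0 1" --pt "0 0 -130 0 1" --pt "0 0 -140 0 1" --pt "0 0 -140 0 1"

```text
time: 5.45
tcp_pos: [0.5739, 0.2179, 0.4126]
tcp_rot: [-0.001, 0.707, 0.707, -0.001]
ft_force: [0.4, 0.8, -5.3]
grip_width: 0.0126
```

Run:
```python
from h import *
o=arm.get_obs();print(o["time"],o["tcp_pos"],o["tcp_rot"],o["ft_force"],o["moment"],o["grip_width"])
cv2.imwrite("pics/sc4.png",arm.capture("scene"))
```

```text
5.45 [0.57386407 0.21790668 0.41263332] [-0.00086189  0.70709921  0.7071129  -0.00114101] [ 0.40470849  0.75167667 -5.30679158] [0.0352793  0.02216617 0.0619533 ] 0.012581844646858981
```

View pics/sc4.png

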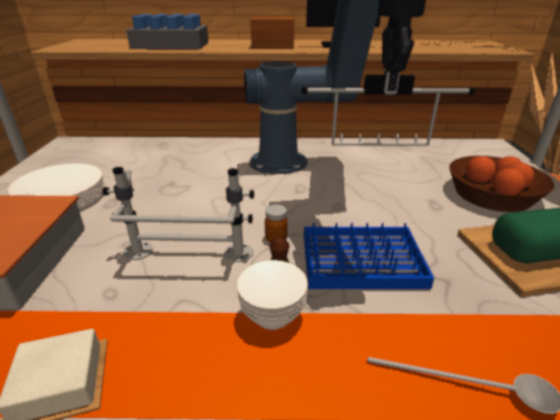

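Run:
```python
from h import *
cv2.imwrite("pics/sd4.png",arm.capture("side"))
im=arm.capture("wrist");cv2.imwrite("pics/w4.png",im)
s=cv2.imread("pics/sc4.png")
cv2.imwrite("pics/sc4a.png",cv2.resize(s[70:155,295:485],None,fx=4,fy=4,interpolation=cv2.INTER_CUBIC))
```

```text
(no output)
```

View pics/sc4a.png

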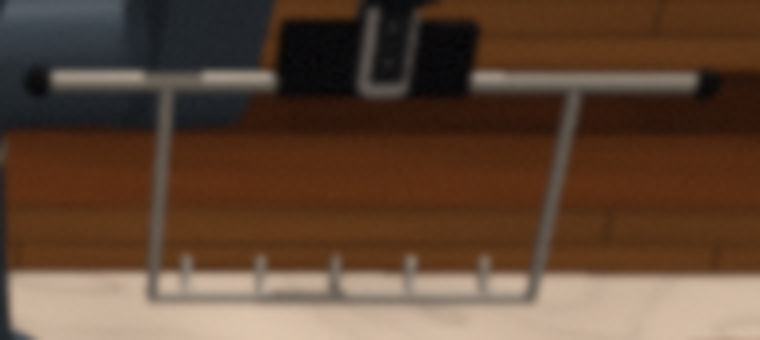

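View pics/sd4.png

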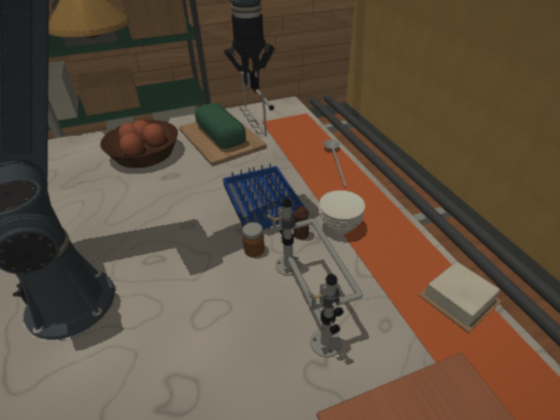

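View pics/w4.png

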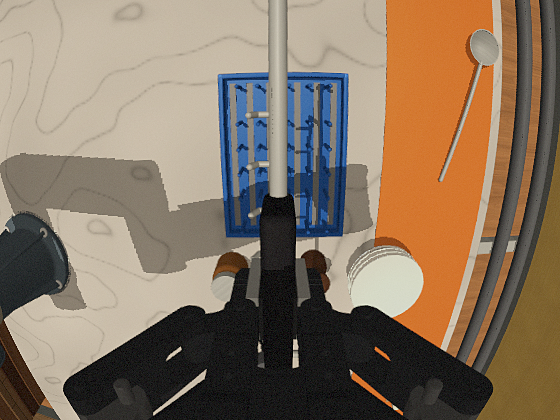

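Run:
```python
from h import *
o=arm.get_obs();po=(o["tcp_pos"],o["tcp_rot"]);print(po,o["time"])
print(tri([("scene",(304.5,90),0),("side",(271,107),0)]))
print(atz("scene",(304.5,90),.3985),atz("scene",(472,90.7),.3985))
for x in(.571,.573,.575,.577):print(proj("wrist",[[x,.3,.3985],[x,.375,.3985]],po).round(1).tolist())
print(proj("side",[[.574,.376,.3985]]))
im=cv2.imread("pics/w4.png")
for r in(20,60,100):print(im[r,262:298].mean(1).astype(int))
```

```text
(array([0.57323799, 0.21770346, 0.40974197]), array([-0.00224392,  0.70712023,  0.70708246, -0.00321498])) 5.6
(array([0.57558583, 0.06298192, 0.39725076]), array([-0.1,  0.2, -0.1, -0.3]))
[0.57898928 0.06304715] [0.57958188 0.37288809]
[[275.1, 107.5], [274.9, -57.6]]
[[279.9, 107.5], [279.7, -57.6]]
[[284.7, 107.5], [284.4, -57.6]]
[[289.5, 107.5], [289.1, -57.5]]
[[235.64159951  64.13993824]]
[180 182 182 179 182 187 138 127 142 156 162 165 172 177 182 195 187 172
 167 163 153 143 137 125 101 141 188 183 179 180 179 179 183 177 178 180]
[183 183 182 183 184 185 130 122 145 157 163 163 173 177 187 192 190 174
 166 164 154 147 137 129  99 138 179 182 178 178 173 173 168 161 161 165]
[123 119 121 121 137 139 124 123 143 155 159 164 172 175 183 185 188 180
 169 159 157 149 142 132 108 100 123 120 120 115 115 119 133 137 135 134]
```

Emit:
servo_tool --pt "-15 -2 0 0 1" --pt "-45 -5 0 0 1" --pt "-83 -9 0 0 1" --pt "-121 -13 0 0 1" --pt "-159 -18 0 0 1" --pt "-197 -22 0 0 1" --pt "-235 -26 0 0 1" --pt "-270 -30 0 0 1"

```text
time: 6.4
tcp_pos: [0.5434, -0.0544, 0.4119]
tcp_rot: [-0.001, 0.707, 0.707, -0.001]
ft_force: [0.5, -0.6, -4.7]
grip_width: 0.0125
```

Emit:
servo_tool --pt "-35 -4 0 0 1" --pt "-70 -8 0 0 1" --pt "-105 -12 0 0 1" --pt "-135 -15 0 0.01 1" --pt "-155 -18 0 0.02 1" --pt "-159 -18 0 0.02 1" --pt "-159 -18 0 0.02 1" --pt "-159 -18 0 0.02 1"

```text
time: 7.2
tcp_pos: [0.5265, -0.2101, 0.4126]
tcp_rot: [-0.001, 0.714, 0.7, 0.0]
ft_force: [-0.8, -0.1, -4.3]
grip_width: 0.0124
```

Run:
```python
from h import *
o=arm.get_obs();print(o["time"],o["tcp_pos"],o["tcp_rot"],o["ft_force"],o["moment"],o["grip_width"])
print(R.from_quat(np.roll(o["tcp_rot"],-1)).as_matrix().round(4))
```

```text
7.2 [ 0.5264798  -0.21011766  0.4126221 ] [-1.13032103e-03  7.14006824e-01  7.00137825e-01  6.35649575e-05] [-0.80718423 -0.12741856 -4.34626634] [ 0.01039847  0.01342365 -0.01342635] 0.012371293162493769
[[ 0.0196  0.9998 -0.0015]
 [ 0.9998 -0.0196  0.0017]
 [ 0.0017 -0.0015 -1.    ]]
```

Emit:
servo_tool --pt "-1 -1 20 0 1" --pt "-1 -1 50 0 1" --pt "-1 -1 85 0 1" --pt "-1 -1 120 0 1" --pt "-1 -1 145 0 1" --pt "-1 -1 154 0 1" --pt "-1 -1 154 0 1" --pt "-1 -1 154 0 1"

```text
time: 8.0
tcp_pos: [0.5271, -0.212, 0.2607]
tcp_rot: [0.001, 0.714, 0.7, 0.0]
ft_force: [-0.1, -0.1, -4.6]
grip_width: 0.012
```

Run:
```python
from h import *
o=arm.get_obs();print(o["time"],o["tcp_pos"],o["tcp_rot"],o["ft_force"],o["moment"],o["grip_width"])
s=arm.capture("side");cv2.imwrite("pics/sd5.png",s)
cv2.imwrite("pics/sd5a.png",cv2.resize(s[170:350,230:370],None,fx=3.3,fy=3.3,interpolation=cv2.INTER_CUBIC))
cv2.imwrite("pics/w5.png",arm.capture("wrist"))
s=arm.capture("scene");cv2.imwrite("pics/sc5.png",s)
cv2.imwrite("pics/sc5a.png",cv2.resize(s[130:270,90:290],None,fx=4,fy=4,interpolation=cv2.INTER_CUBIC))
```

```text
8.0 [ 0.5270506  -0.2119762   0.26069708] [1.35342102e-03 7.13817303e-01 7.00330571e-01 3.43573252e-04] [-0.05021875 -0.10168402 -4.63402775] [-0.07100091 -0.04708183  0.00052128] 0.012040397779868324
```

View pics/sd5a.png

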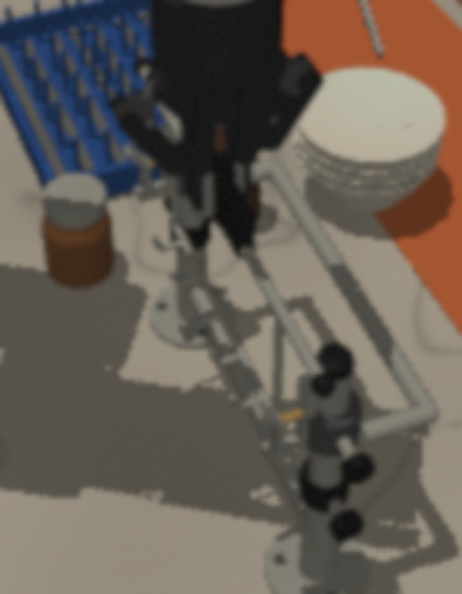

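View pics/w5.png

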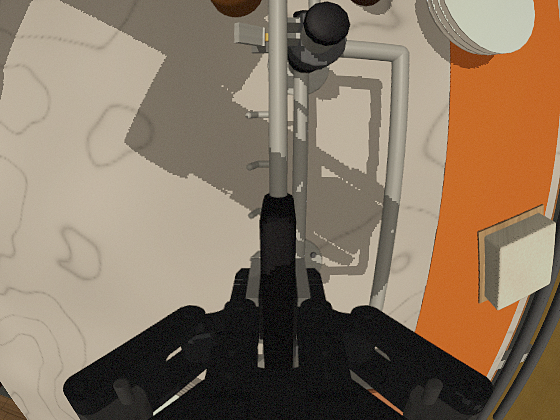

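View pics/sc5a.png

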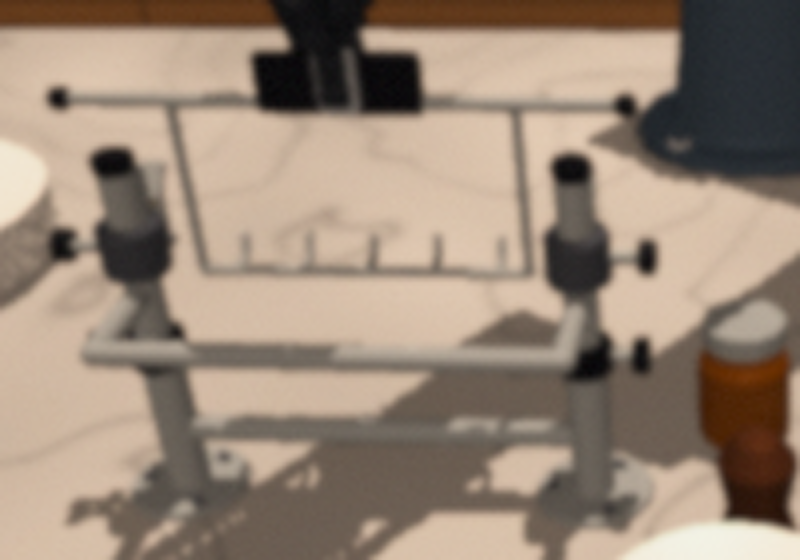

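Run:
```python
from h import *
o=arm.get_obs();po=(o["tcp_pos"],o["tcp_rot"]);print(o["time"],po)
s=cv2.imread("pics/w5.png")
cv2.imwrite("pics/w5a.png",cv2.resize(s[0:80,225:345],None,fx=6,fy=6,interpolation=cv2.INTER_CUBIC))
po=(np.array([.5270506,-.2119762,.26069708]),np.array([1.35342102e-03,7.13817303e-01,7.00330571e-01,3.43573252e-04]))
for z in(.174,.189,.204):print("tip",z,atz("wrist",(262.5,36),z,po))
for z in(.200,.215,.230):print("shank",z,atz("wrist",(287.5,25),z,po))
print("bar",atz("wrist",(278,36),.2467,po),atz("wrist",(278,150),.2467,po))
```

```text
8.15 (array([ 0.52695739, -0.21240564,  0.26111871]), array([1.84379857e-03, 7.14053052e-01, 7.00089041e-01, 4.16835461e-04]))
tip 0.174 [ 0.51909759 -0.08426401]
tip 0.189 [ 0.51966677 -0.08722191]
tip 0.204 [ 0.52023595 -0.09017981]
shank 0.2 [ 0.53413878 -0.08311207]
shank 0.215 [ 0.53357568 -0.08657582]
shank 0.23 [ 0.53301257 -0.09003958]
bar [ 0.52832052 -0.09877704] [ 0.52733936 -0.14819144]
```

View pics/w5a.png

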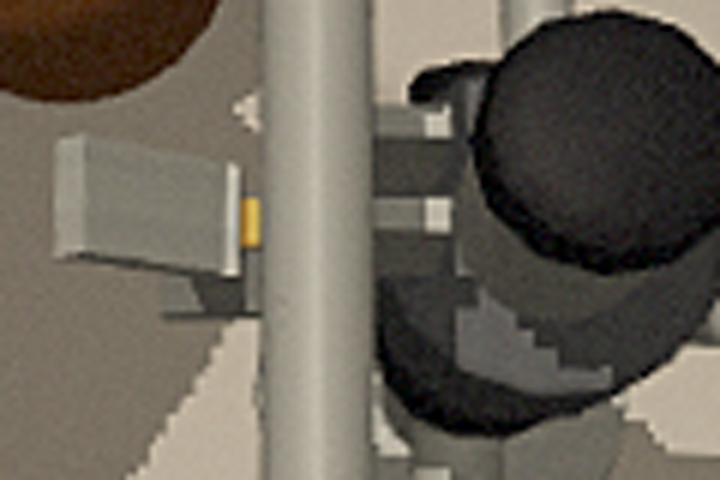

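Emit:
servo_tool --pt "0 -2.5 3 0.003 1" --pt "0 -2.5 8 0.003 1" --pt "0 -2.5 12 0.003 1" --pt "0 -2.5 16 0.003 1" --pt "0 -2.5 16 0.003 1" --pt "0 -2.5 16 0.003 1"

```text
time: 8.75
tcp_pos: [0.5234, -0.2119, 0.243]
tcp_rot: [-0.0, 0.715, 0.699, -0.0]
ft_force: [0.4, 0.1, -4.5]
grip_width: 0.0121
```

Run:
```python
from h import *
o=arm.get_obs();print(o["time"],o["tcp_pos"],o["tcp_rot"],o["ft_force"],o["moment"],o["grip_width"])
s=arm.capture("wrist");cv2.imwrite("pics/w6.png",s)
cv2.imwrite("pics/w6a.png",cv2.resize(s[0:80,225:345],None,fx=6,fy=6,interpolation=cv2.INTER_CUBIC))
s=arm.capture("side");cv2.imwrite("pics/sd6.png",s)
cv2.imwrite("pics/sd6a.png",cv2.resize(s[240:340,270:370],None,fx=5,fy=5,interpolation=cv2.INTER_CUBIC))
```

```text
8.75 [ 0.52341137 -0.21189854  0.24302122] [-2.70052073e-04  7.15209203e-01  6.98910381e-01 -5.59768806e-05] [ 0.38571277  0.08107835 -4.4963224 ] [ 0.01241455 -0.01045462 -0.04196728] 0.012083786979114232
```

View pics/w6a.png

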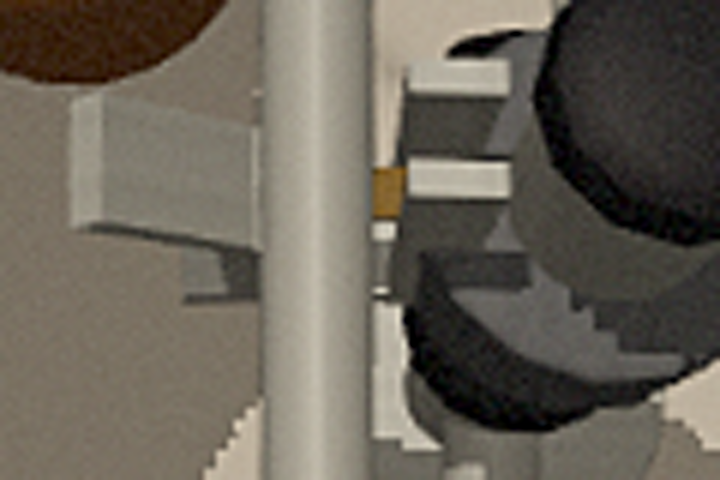

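View pics/sd6a.png

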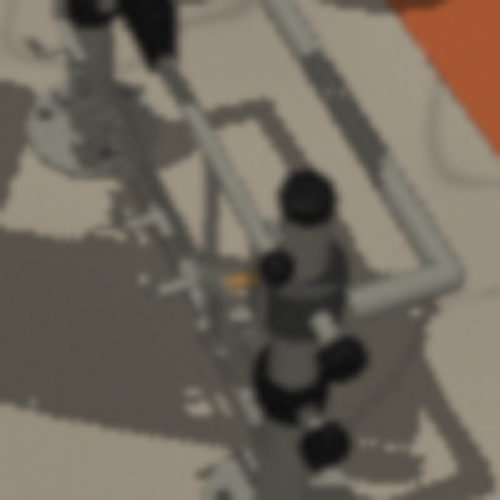

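Run:
```python
from h import *
po=(np.array([.52341137,-.21189854,.24302122]),np.array([-2.7e-4,.715209203,.698910381,-5.6e-5]))
for z in(.174,.189,.204):print("tip",z,atz("wrist",(267,30),z,po))
for z in(.200,.215,.230):print("shank",z,atz("wrist",(293,28),z,po))
print("bar",atz("wrist",(277.7,30),.229,po),atz("wrist",(277.7,150),.229,po))
o=arm.get_obs();print(o["tcp_pos"])
```

```text
tip 0.174 [ 0.51912393 -0.08383144]
tip 0.189 [ 0.51951541 -0.08710059]
tip 0.204 [ 0.51990689 -0.09036974]
shank 0.2 [ 0.53295335 -0.08868716]
shank 0.215 [ 0.53217523 -0.09202841]
shank 0.23 [ 0.5313971  -0.09536967]
bar [ 0.5250294  -0.09595175] [ 0.52378116 -0.1481112 ]
[ 0.52361838 -0.21197427  0.24335112]
```

Emit:
servo_tool --pt "0 0.5 3 0 1" --pt "0 0.5 6 0 1" --pt "0 0.5 9 0 1" --pt "0 0.5 12 0 1" --pt "0 0.5 12 0 1"

```text
time: 9.35
tcp_pos: [0.5236, -0.2117, 0.2307]
tcp_rot: [-0.001, 0.715, 0.699, -0.0]
ft_force: [-0.4, 0.9, -4.7]
grip_width: 0.0126
```

Emit:
servo_tool --pt "0 0 2 0 1" --pt "0 0 4 0 1" --pt "0 0 6 0 1" --pt "0 0 6 0 1"

```text
time: 9.75
tcp_pos: [0.5238, -0.2118, 0.225]
tcp_rot: [-0.0, 0.715, 0.699, -0.0]
ft_force: [-0.2, -0.4, -4.9]
grip_width: 0.0122
```

Emit:
servo_tool --pt "0 0 2 0 1" --pt "0 0 4 0 1" --pt "0 0 6 0 1" --pt "0 0 6 0 1"

```text
time: 10.15
tcp_pos: [0.5237, -0.2118, 0.2189]
tcp_rot: [-0.0, 0.715, 0.699, -0.0]
ft_force: [0.1, 0.5, -4.4]
grip_width: 0.0123
```

Run:
```python
from h import *
o=arm.get_obs();print(o["time"],o["tcp_pos"],o["tcp_rot"],o["ft_force"],o["moment"],o["grip_width"])
```

```text
10.15 [ 0.52373866 -0.21177354  0.21892   ] [-4.23300674e-04  7.15207400e-01  6.98912145e-01 -9.28491560e-05] [ 0.0929816   0.46331788 -4.38282086] [ 0.06114652  0.00427914 -0.04799532] 0.012287861098247912
```

Emit:
servo_tool --pt "0 0 1.5 0 1" --pt "0 0 3 0 1" --pt "0 0 4 0 1" --pt "0 0 4 0 1"

```text
time: 10.55
tcp_pos: [0.5238, -0.2119, 0.2151]
tcp_rot: [-0.0, 0.715, 0.699, -0.0]
ft_force: [0.3, 0.4, -4.5]
grip_width: 0.0124
```

Emit:
servo_tool --pt "0 0 1.5 0 1" --pt "0 0 3 0 1" --pt "0 0 4 0 1" --pt "0 0 4 0 1"

```text
time: 10.95
tcp_pos: [0.5238, -0.2118, 0.2111]
tcp_rot: [-0.0, 0.715, 0.699, -0.0]
ft_force: [-0.1, -0.0, -5.1]
grip_width: 0.0126
```

Emit:
servo_tool --pt "0 0 1.5 0 1" --pt "0 0 3 0 1" --pt "0 0 4 0 1" --pt "0 0 4 0 1"

```text
time: 11.35
tcp_pos: [0.5239, -0.2118, 0.2071]
tcp_rot: [-0.0, 0.715, 0.699, -0.0]
ft_force: [0.0, 0.3, -5.4]
grip_width: 0.0125
```

Run:
```python
from h import *
o=arm.get_obs();print(o["time"],o["tcp_pos"],o["tcp_rot"],o["ft_force"],o["moment"],o["grip_width"])
s=arm.capture("wrist");cv2.imwrite("pics/w7.png",s)
cv2.imwrite("pics/w7a.png",cv2.resize(s[0:80,225:345],None,fx=6,fy=6,interpolation=cv2.INTER_CUBIC))
```

```text
11.35 [ 0.52385111 -0.21181802  0.20708062] [-2.43190570e-04  7.15182229e-01  6.98937993e-01 -4.90048245e-05] [ 0.00876639  0.25307616 -5.44655024] [-0.00192266 -0.00878995  0.00013926] 0.012469875375092246
```

View pics/w7a.png

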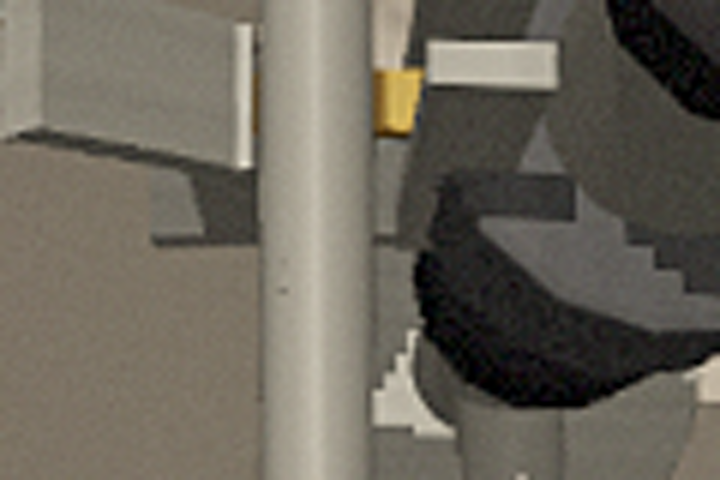

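Emit:
servo_tool --pt "0 0.7 1.5 0 1" --pt "0 0.7 3 0 1" --pt "0 0.7 4 0 1" --pt "0 0.7 4 0 1"

```text
time: 11.8
tcp_pos: [0.5245, -0.2118, 0.2031]
tcp_rot: [-0.0, 0.715, 0.699, -0.0]
ft_force: [-0.4, 0.5, -5.5]
grip_width: 0.0123
```

Emit:
servo_tool --pt "0 0 1.5 0 1" --pt "0 0 3 0 1" --pt "0 0 4 0 1" --pt "0 0 4 0 1"

```text
time: 12.2
tcp_pos: [0.5247, -0.212, 0.1993]
tcp_rot: [0.0, 0.715, 0.699, -0.0]
ft_force: [-0.5, 0.3, -4.8]
grip_width: 0.0126
```

Run:
```python
from h import *
o=arm.get_obs();print(o["time"],o["tcp_pos"],o["tcp_rot"],o["ft_force"],o["moment"],o["grip_width"])
```

```text
12.2 [ 0.52466814 -0.21195199  0.19927235] [ 2.97932007e-05  7.15165429e-01  6.98955224e-01 -5.61437758e-05] [-0.51403111  0.33994356 -4.82558719] [-0.06272993  0.0460363  -0.00847503] 0.012558220899535323
```

Emit:
servo_tool --pt "0 0 1.5 0 1" --pt "0 0 3 0 1" --pt "0 0 3 0 1"

```text
time: 12.5
tcp_pos: [0.5248, -0.212, 0.1967]
tcp_rot: [0.0, 0.715, 0.699, 0.0]
ft_force: [-1.5, 0.5, 0.2]
grip_width: 0.0121
```

Emit:
servo_tool --pt "0 0 1.5 0 1" --pt "0 0 3 0 1" --pt "0 0 3 0 1"

```text
time: 12.8
tcp_pos: [0.5252, -0.2121, 0.1941]
tcp_rot: [0.001, 0.715, 0.699, 0.0]
ft_force: [-0.6, 1.5, 4.9]
grip_width: 0.0126
```

Emit:
servo_tool --pt "0 0 1.5 0 1" --pt "0 0 3 0 1" --pt "0 0 3 0 1"

```text
time: 13.1
tcp_pos: [0.5247, -0.2124, 0.1914]
tcp_rot: [0.001, 0.715, 0.699, -0.0]
ft_force: [-2.4, -0.1, 8.3]
grip_width: 0.0125
```

Run:
```python
from h import *
o=arm.get_obs();print(o["time"],o["tcp_pos"],o["tcp_rot"],o["ft_force"],o["moment"],o["grip_width"])
```

```text
13.1 [ 0.52474235 -0.21241577  0.1913671 ] [ 6.04950351e-04  7.15293716e-01  6.98823652e-01 -1.92757913e-04] [-2.4493462  -0.11739045  8.32542761] [ 0.02040502  0.40512732 -0.09977803] 0.012539390234718808
```

Emit:
servo_tool --pt "0 0 1.5 0 1" --pt "0 0 3 0 1" --pt "0 0 3 0 1"

```text
time: 13.4
tcp_pos: [0.5238, -0.2125, 0.1881]
tcp_rot: [-0.0, 0.715, 0.699, -0.001]
ft_force: [-5.0, -0.5, 7.1]
grip_width: 0.012
```

Emit:
servo_tool --pt "0 0 1.5 0 1" --pt "0 0 3 0 1" --pt "0 0 3 0 1"

```text
time: 13.7
tcp_pos: [0.5228, -0.2121, 0.1844]
tcp_rot: [-0.001, 0.715, 0.699, -0.001]
ft_force: [-4.2, -1.1, 4.6]
grip_width: 0.0124
```

Run:
```python
from h import *
o=arm.get_obs();print(o["time"],o["tcp_pos"],o["tcp_rot"],o["ft_force"],o["moment"],o["grip_width"])
```

```text
13.7 [ 0.5228292  -0.21214893  0.18441606] [-0.00148818  0.71516555  0.69895212 -0.00139673] [-4.2208989  -1.06518043  4.56628674] [-0.01401923  0.81055583 -0.09279376] 0.012403075219962569
```

Emit:
servo_tool --pt "0 0 1 0 1" --pt "0 0 2 0 1" --pt "0 0 2 0 1"

```text
time: 14.0
tcp_pos: [0.5228, -0.212, 0.1821]
tcp_rot: [-0.002, 0.715, 0.699, -0.001]
ft_force: [-5.4, -1.8, 3.4]
grip_width: 0.0126
```

Emit:
servo_tool --pt "0 0 1 0 1" --pt "0 0 2 0 1" --pt "0 0 2 0 1"

```text
time: 14.3
tcp_pos: [0.5236, -0.2116, 0.1794]
tcp_rot: [-0.001, 0.715, 0.699, -0.001]
ft_force: [-3.0, -0.4, -1.2]
grip_width: 0.0125
```

Emit:
servo_tool --pt "0 0 1 0 1" --pt "0 0 2 0 1" --pt "0 0 2 0 1"

```text
time: 14.6
tcp_pos: [0.5251, -0.2118, 0.1776]
tcp_rot: [0.0, 0.716, 0.699, 0.0]
ft_force: [0.8, -0.7, -4.6]
grip_width: 0.0125
```

Run:
```python
from h import *
o=arm.get_obs();print(o["time"],o["tcp_pos"],o["tcp_rot"],o["ft_force"],o["moment"],o["grip_width"])
```

```text
14.6 [ 0.52514004 -0.21180246  0.17758655] [3.21045572e-04 7.15606899e-01 6.98502995e-01 4.79429028e-04] [ 0.77043552 -0.73559044 -4.56690793] [-0.0345485   0.00702448 -0.01383813] 0.012527916022671363
```

Run:
```python
from h import *
s=arm.capture("wrist");cv2.imwrite("pics/w8.png",s)
s=arm.capture("side");cv2.imwrite("pics/sd8.png",s)
a=cv2.resize(s[240:340,270:370],None,fx=5,fy=5,interpolation=cv2.INTER_CUBIC);cv2.imwrite("pics/sd8a.png",a)
```

```text
(no output)
```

View pics/w8.png

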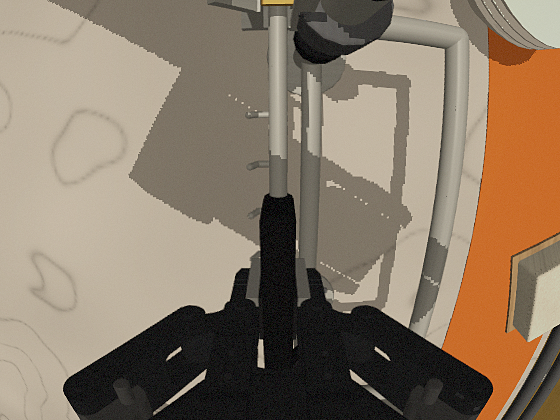

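View pics/sd8a.png

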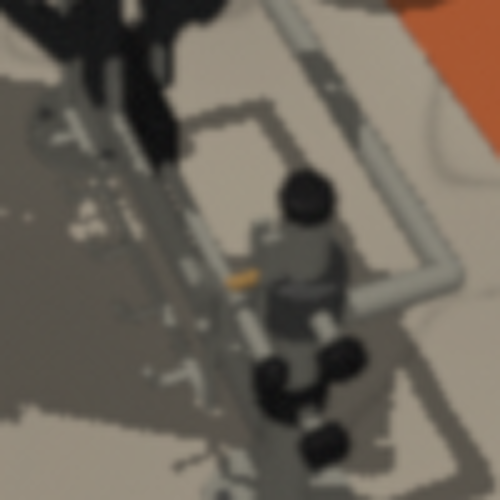

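Emit:
servo_tool --pt "0 0 -2 0 1" --pt "0 0 -4 0 1" --pt "0 0 -6 0 1" --pt "0 0 -8 0 1" --pt "0 0 -8 0 1"

```text
time: 15.2
tcp_pos: [0.525, -0.2121, 0.1868]
tcp_rot: [0.001, 0.715, 0.699, 0.0]
ft_force: [-0.3, -0.0, -5.3]
grip_width: 0.0123
```

Emit:
servo_tool --pt "0 0 -1 0 1" --pt "0 0 -1 0 1"

```text
time: 15.4
tcp_pos: [0.5247, -0.212, 0.1874]
tcp_rot: [0.0, 0.715, 0.699, 0.0]
ft_force: [0.7, -0.3, -4.7]
grip_width: 0.0123
```

Run:
```python
from h import *
o=arm.get_obs();print(o["time"],o["tcp_pos"],o["tcp_rot"],o["ft_force"],o["moment"],o["grip_width"])
```

```text
15.4 [ 0.52467745 -0.2119541   0.18740126] [8.50054457e-05 7.15198935e-01 6.98920937e-01 1.15926529e-05] [ 0.68463044 -0.30932219 -4.66115686] [-0.00289987 -0.0762565  -0.01691039] 0.012297956493299638
```

Emit:
servo_tool --pt "0 0 -1 0 1" --pt "0 0 -1 0 1"

```text
time: 15.6
tcp_pos: [0.5246, -0.2119, 0.1883]
tcp_rot: [-0.0, 0.715, 0.699, -0.0]
ft_force: [-0.0, 0.9, -5.8]
grip_width: 0.0125
```

Emit:
servo_tool --pt "0 0 -1 0 1" --pt "0 0 -1 0 1"

```text
time: 15.8
tcp_pos: [0.5245, -0.2119, 0.1891]
tcp_rot: [-0.0, 0.715, 0.699, -0.0]
ft_force: [0.1, 0.3, -7.1]
grip_width: 0.0124
```

Run:
```python
from h import *
o=arm.get_obs();print(o["time"],o["tcp_pos"],o["tcp_rot"],o["ft_force"],o["moment"],o["grip_width"])
```

```text
15.8 [ 0.52451505 -0.21185898  0.18909082] [-1.53530724e-04  7.15154968e-01  6.98965904e-01 -1.17607702e-04] [ 0.11150177  0.27428406 -7.08011814] [-0.21688408 -0.00233584 -0.00225165] 0.012384500267982186
```

Emit:
servo_tool --pt "0 0 -1 0 1" --pt "0 0 -1 0 1"

```text
time: 16.0
tcp_pos: [0.5244, -0.2118, 0.1897]
tcp_rot: [-0.0, 0.715, 0.699, -0.0]
ft_force: [1.2, 0.3, -9.9]
grip_width: 0.0124
```

Run:
```python
from h import *
o=arm.get_obs();print(o["time"],o["tcp_pos"],o["tcp_rot"],o["ft_force"],o["moment"],o["grip_width"])
```

```text
16.0 [ 0.52444509 -0.21179352  0.1897353 ] [-2.79123677e-04  7.15155530e-01  6.98965273e-01 -1.92594779e-04] [ 1.23956055  0.33047411 -9.92688475] [-0.50587738 -0.14362582 -0.09986282] 0.012383169133495733
```

Emit:
servo_tool --pt "0 0 -1 0 1" --pt "0 0 -1 0 1"

```text
time: 16.2
tcp_pos: [0.5244, -0.2118, 0.1901]
tcp_rot: [-0.001, 0.715, 0.699, -0.0]
ft_force: [2.4, -0.9, -18.9]
grip_width: 0.0124
```

Run:
```python
from h import *
o=arm.get_obs();print(o["time"],o["tcp_pos"],o["tcp_rot"],o["ft_force"],o["moment"],o["grip_width"])
```

```text
16.2 [ 0.52439108 -0.21177457  0.19011254] [-5.54945026e-04  7.15188415e-01  6.98931462e-01 -1.85483972e-04] [  2.35068788  -0.90994043 -18.88817871] [-0.74526055 -0.36732571 -0.0580567 ] 0.012369462339257389
```

Emit:
servo_tool --pt "0 0 -0.4 0 1" --pt "0 0 -0.4 0 1"

```text
time: 16.4
tcp_pos: [0.5244, -0.2118, 0.1903]
tcp_rot: [-0.001, 0.715, 0.699, -0.0]
ft_force: [2.7, -1.7, -24.8]
grip_width: 0.0123
```

Run:
```python
from h import *
o=arm.get_obs();print(o["time"],o["tcp_pos"],o["tcp_rot"],o["ft_force"],o["moment"],o["grip_width"])
```

```text
16.4 [ 0.52435386 -0.21175581  0.19025377] [-7.52743677e-04  7.15187189e-01  6.98932532e-01 -1.85979613e-04] [  2.71104636  -1.71017824 -24.76458867] [-0.86640234 -0.55937825 -0.1234116 ] 0.012346543045616493
```

Emit:
servo_tool --pt "0 0 -0.2 0 1" --pt "0 0 -0.2 0 1" --pt "0 0 -0.2 0 1"

```text
time: 16.7
tcp_pos: [0.5243, -0.2117, 0.1903]
tcp_rot: [-0.001, 0.715, 0.699, -0.0]
ft_force: [4.3, -1.4, -26.6]
grip_width: 0.0124
```

Run:
```python
from h import *
o=arm.get_obs();print(o["time"],o["tcp_pos"],o["tcp_rot"],o["ft_force"],o["moment"],o["grip_width"])
s=arm.capture("side");cv2.imwrite("pics/sd9.png",s)
a=cv2.resize(s[240:340,270:370],None,fx=5,fy=5,interpolation=cv2.INTER_CUBIC);cv2.imwrite("pics/sd9a.png",a)
```

```text
16.7 [ 0.52434081 -0.21172457  0.19033577] [-7.86272208e-04  7.15194884e-01  6.98924622e-01 -1.79638286e-04] [  4.30978184  -1.44861447 -26.64838408] [-0.91382715 -0.62765758 -0.01227575] 0.012383493878316724
```

View pics/sd9a.png

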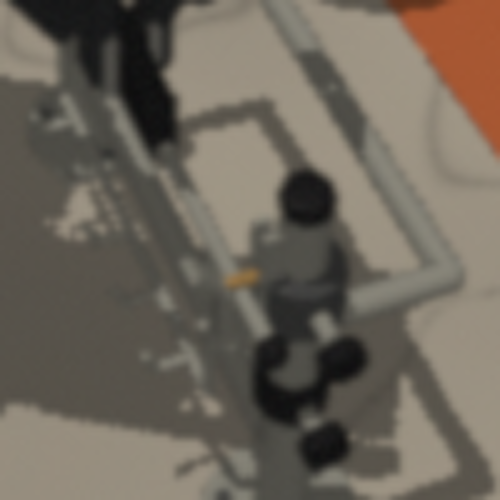

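Emit:
servo_tool --newtons 70 --pt "0 0 0 0 1" --pt "0 0 0 0 1" --pt "0 0 0 0 1"

```text
time: 17.05
tcp_pos: [0.5243, -0.2117, 0.1903]
tcp_rot: [-0.001, 0.715, 0.699, -0.0]
ft_force: [3.4, -1.6, -25.8]
grip_width: 0.0125
```

Run:
```python
from h import *
o=arm.get_obs();print(o["time"],o["tcp_pos"],o["tcp_rot"],o["ft_force"],o["moment"],o["grip_width"])
```

```text
17.05 [ 0.52433199 -0.2117272   0.19031254] [-8.03273046e-04  7.15205294e-01  6.98913951e-01 -1.77598888e-04] [  3.42443501  -1.64157571 -25.82548181] [-0.89591895 -0.65670508 -0.09110331] 0.012466964373693023
```

Emit:
servo_tool --newtons 45 --pt "0 0 0 0 1" --pt "0 0 0 0 1" --pt "0 0 0 0 1"

```text
time: 17.35
tcp_pos: [0.5243, -0.2117, 0.1903]
tcp_rot: [-0.001, 0.715, 0.699, -0.0]
ft_force: [4.0, -1.6, -26.7]
grip_width: 0.0126
```

Run:
```python
from h import *
o=arm.get_obs();print(o["time"],o["tcp_pos"],o["tcp_rot"],o["ft_force"],o["moment"],o["grip_width"])
```

```text
17.35 [ 0.52431991 -0.21173104  0.19031142] [-8.38633237e-04  7.15199227e-01  6.98920117e-01 -1.79291677e-04] [  4.02902514  -1.59991677 -26.66649218] [-0.98649994 -0.61779021 -0.07954084] 0.012621175095793203
```

Emit:
servo_tool --newtons 60 --pt "0 0 2 0 1" --pt "0 0 4 0 1" --pt "0 0 7 0 1" --pt "0 0 10 0 1" --pt "0 0 13 0 1" --pt "0 0 15 0 1" --pt "0 0 15 0 1"

```text
time: 18.05
tcp_pos: [0.5245, -0.2119, 0.1768]
tcp_rot: [-0.0, 0.715, 0.699, -0.0]
ft_force: [-0.1, 0.8, -5.8]
grip_width: 0.0122
```

Emit:
servo_tool --pt "0 0 1 0 1" --pt "0 0 1 0 1"

```text
time: 18.25
tcp_pos: [0.5247, -0.2119, 0.1759]
tcp_rot: [-0.0, 0.715, 0.699, 0.0]
ft_force: [-0.2, -0.2, -5.6]
grip_width: 0.0121
```

Run:
```python
from h import *
o=arm.get_obs();print(o["time"],o["tcp_pos"],o["tcp_rot"],o["ft_force"],o["moment"],o["grip_width"])
```

```text
18.25 [ 0.52465819 -0.21190165  0.17588528] [-4.45025388e-05  7.15192409e-01  6.98927619e-01  1.12630965e-05] [-0.19689885 -0.16214527 -5.61132222] [ 0.02444543 -0.0176646   0.04749614] 0.012133847134693796
```

Emit:
servo_tool --pt "0 0 1 0 1" --pt "0 0 1 0 1"

```text
time: 18.45
tcp_pos: [0.5246, -0.2119, 0.1748]
tcp_rot: [-0.0, 0.715, 0.699, -0.0]
ft_force: [0.1, 0.5, -5.3]
grip_width: 0.0124
```

Emit:
servo_tool --pt "0 0 0.7 0 1" --pt "0 0 0.7 0 1"

```text
time: 18.65
tcp_pos: [0.5246, -0.2119, 0.1741]
tcp_rot: [-0.0, 0.715, 0.699, -0.0]
ft_force: [-0.3, 0.8, -4.7]
grip_width: 0.0125
```

Emit:
servo_tool --pt "0 0 0.7 0 1" --pt "0 0 0.7 0 1"

```text
time: 18.85
tcp_pos: [0.5247, -0.2119, 0.1736]
tcp_rot: [0.0, 0.715, 0.699, 0.0]
ft_force: [-0.0, 0.5, -3.5]
grip_width: 0.0124
```

Run:
```python
from h import *
o=arm.get_obs();print(o["time"],o["tcp_pos"],o["tcp_rot"],o["ft_force"],o["moment"],o["grip_width"])
```

```text
18.85 [ 0.52474605 -0.21192069  0.17361684] [1.18188294e-04 7.15159714e-01 6.98961064e-01 9.82887377e-06] [-0.0130309   0.45055654 -3.52209374] [0.00041524 0.03176557 0.02547173] 0.01240817562251021
```

Emit:
servo_tool --pt "0 0 0.5 0 1" --pt "0 0 0.5 0 1"

```text
time: 19.05
tcp_pos: [0.5248, -0.2119, 0.1733]
tcp_rot: [0.0, 0.715, 0.699, 0.0]
ft_force: [-0.5, 0.5, -1.5]
grip_width: 0.0124
```

Run:
```python
from h import *
o=arm.get_obs();print(o["time"],o["tcp_pos"],o["ft_force"],o["moment"])
```

```text
19.05 [ 0.52478134 -0.21190461  0.17328847] [-0.47955411  0.47244957 -1.51009627] [-0.10213805  0.09238604 -0.0969782 ]
```

Emit:
servo_tool --pt "0 0 0.5 0 1" --pt "0 0 0.5 0 1"

```text
time: 19.25
tcp_pos: [0.5248, -0.2119, 0.1729]
tcp_rot: [0.0, 0.715, 0.699, 0.0]
ft_force: [-0.2, 2.3, -1.0]
grip_width: 0.0123
```

Run:
```python
from h import *
o=arm.get_obs();print(o["time"],o["tcp_pos"],o["ft_force"],o["moment"])
```

```text
19.25 [ 0.52481547 -0.21190604  0.17288708] [-0.18291574  2.27306603 -0.98589671] [-0.1625558   0.14251998 -0.0907176 ]
```

Emit:
servo_tool --newtons 20 --pt "0 0 0.3 0 1" --pt "0 0 0.3 0 1" --pt "0 0 0.3 0 0.5" --pt "0 0 0.3 0 0.2" --pt "0 0 0.3 0 0" --pt "0 0 0.3 0 0" --pt "0 0 0.3 0 0" --pt "0 0 0.3 0 0"

```text
time: 20.05
tcp_pos: [0.5247, -0.212, 0.1722]
tcp_rot: [0.0, 0.715, 0.699, -0.0]
ft_force: [0.3, 0.8, 0.4]
grip_width: 0.0427
```

Run:
```python
from h import *
o=arm.get_obs();print(o["time"],o["tcp_pos"],o["ft_force"],o["moment"],o["grip_width"])
cv2.imwrite("pics/w10.png",arm.capture("wrist"))
```

```text
20.05 [ 0.52468026 -0.21199638  0.17220971] [0.31565198 0.7657101  0.37721986] [ 0.05761688 -0.00638604  0.01191799] 0.04272473600812573
```

View pics/w10.png

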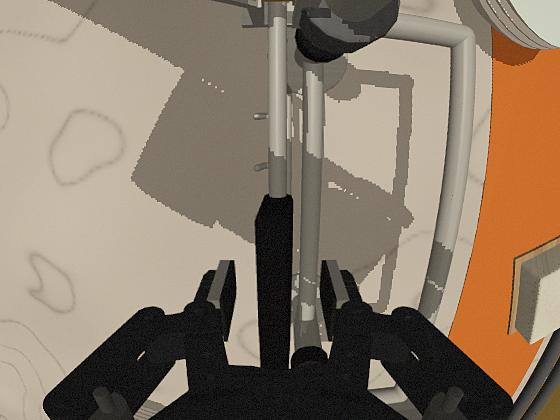

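Emit:
servo_tool --pt "0 0 -5 0 0" --pt "0 0 -20 0 0" --pt "0 0 -45 0 0" --pt "0 0 -80 0 0" --pt "0 0 -120 0 0" --pt "0 0 -160 0 0" --pt "0 0 -180 0 0" --pt "0 0 -180 0 0"

```text
time: 20.9
tcp_pos: [0.5262, -0.2129, 0.3566]
tcp_rot: [0.004, 0.715, 0.699, 0.001]
ft_force: [0.2, -0.7, 0.2]
grip_width: 0.0427
```

Emit:
servo_tool --pt "0 -15 0 0 0" --pt "0 -40 -5 0 0" --pt "0 -60 -5 0 0" --pt "0 -60 -5 0 0" --pt "0 -60 -5 0 0" --pt "0 -60 -5 0 0" --pt "0 -60 -5 0 0" --pt "0 -60 -5 0 0"

```text
time: 21.7
tcp_pos: [0.4652, -0.2106, 0.3569]
tcp_rot: [-0.0, 0.715, 0.699, 0.0]
ft_force: [-0.1, -0.9, -0.5]
grip_width: 0.0422
```

Run:
```python
from h import *
o=arm.get_obs();print(o["time"],o["tcp_pos"],o["ft_force"])
po=(o["tcp_pos"],o["tcp_rot"])
s=arm.capture("wrist");cv2.imwrite("pics/w11.png",s)
s=arm.capture("side");a=cv2.resize(s[190:350,240:370],None,fx=4,fy=4,interpolation=cv2.INTER_CUBIC);cv2.imwrite("pics/sd11a.png",a)
s=arm.capture("scene");cv2.imwrite("pics/sc11a.png",cv2.resize(s[150:270,90:290],None,fx=4,fy=4,interpolation=cv2.INTER_CUBIC))
```

```text
21.7 [ 0.46521463 -0.21057917  0.35689843] [-0.06131412 -0.94277856 -0.52072141]
```

View pics/w11.png

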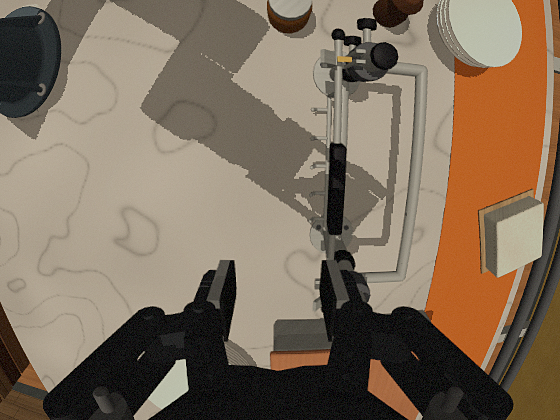

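View pics/sd11a.png

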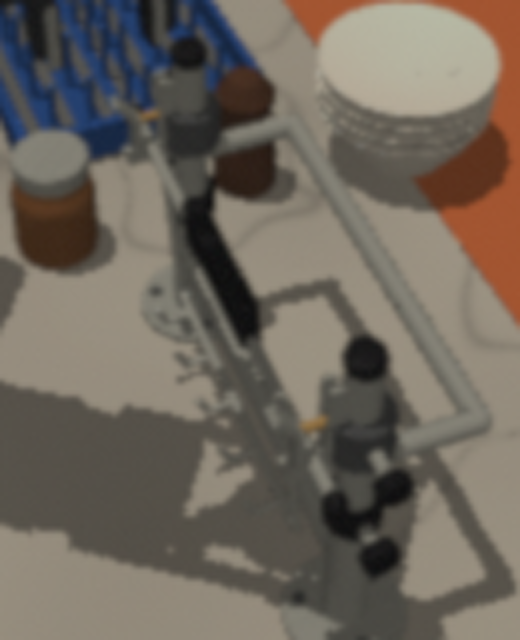

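View pics/sc11a.png

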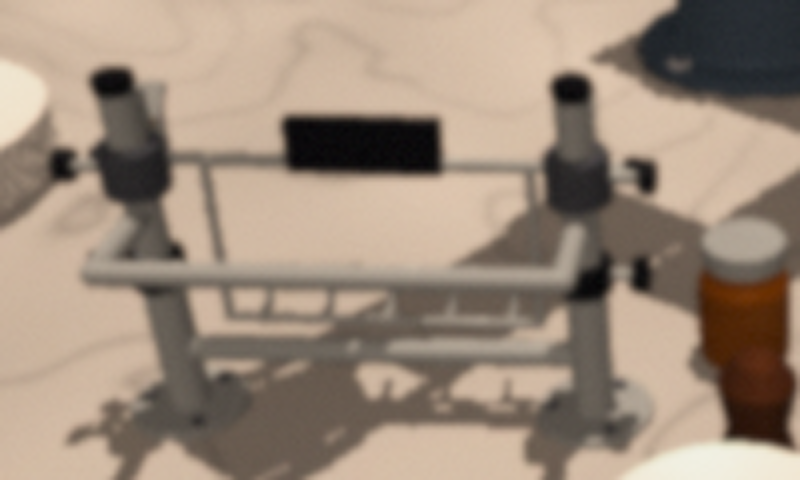

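Emit:
servo_tool --pt "0 0 0 0 0" --pt "0 0 0 0 0" --pt "0 0 0 0 0" --pt "0 0 0 0 0" --pt "0 0 0 0 0" --pt "0 0 0 0 0" --pt "0 0 0 0 0" --pt "0 0 0 0 0"

```text
time: 22.65
tcp_pos: [0.4647, -0.2105, 0.3572]
tcp_rot: [-0.0, 0.715, 0.699, 0.0]
ft_force: [0.5, 0.0, 0.6]
grip_width: 0.0427
```

Run:
```python
from h import *
a=cv2.imread("pics/w11.png");b=arm.capture("wrist")
d=cv2.absdiff(a,b).max(2)[0:260,290:430];print((d>40).sum(), arm.get_obs()["tcp_pos"])
cv2.imwrite("pics/w12a.png",cv2.resize(b[10:300,290:400],None,fx=2,fy=2,interpolation=cv2.INTER_CUBIC))
```

```text
492 [ 0.46467196 -0.21053821  0.35721035]
```

View pics/w12a.png

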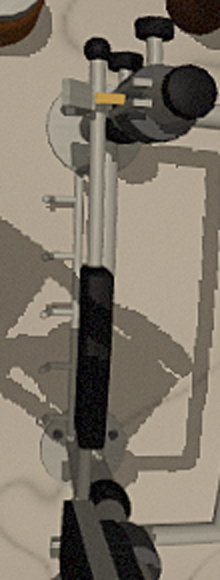

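Emit:
servo_tool --pt "0 0 0 0 0" --pt "0 0 0 0 0" --pt "0 0 0 0 0" --pt "0 0 0 0 0" --pt "0 0 0 0 0" --pt "0 0 0 0 0" --pt "0 0 0 0 0" --pt "0 0 0 0 0"

```text
time: 23.5
tcp_pos: [0.4647, -0.2105, 0.3572]
tcp_rot: [-0.0, 0.715, 0.699, 0.0]
ft_force: [-0.0, 0.9, 0.0]
grip_width: 0.0425
```

Run:
```python
from h import *
f=[arm.capture("side") for _ in range(12)]
for k in range(1,12):
    d=cv2.absdiff(f[0],f[k]).max(2)
    print((d[190:350,240:370]>25).sum(),(d>25).sum(),d[190:350,240:370].max())
```

```text
0 0 6
0 0 6
0 0 5
0 0 6
0 0 8
0 0 6
0 0 6
0 0 6
0 0 5
0 0 5
0 0 5
```

The side view shows no motion over 0.55 s, so the rack is at rest.

Run:
```python
from rig import arm
print(arm.hand_in())
```

```text
the job is handed in; nothing more can be done
None
```

The rack is hanging on both latch hooks with its prongs facing out, away from the posts, and I handed the job in at about 24 s of the 69 s allowed. `hand_in` gave no verdict.

- **Pressing in:** The bar met the latches with about 13 N in total. The force then fell back to the rack's own weight, meaning both had snapped shut. The hooks sit about 7 mm below nominal, with the right one about 1 mm higher than the left.
- **Upward pull:** I held the bar up against both latches at about 22 N for more than 0.5 s, split roughly 15 N left and 7 N right. I could not read the latch angles. That both were lifted to their stops is inferred from the forces and how stiff they felt. The left latch took more of the load throughout, and easing the grip did not even it out.
- **Release:** I lowered the bar until the hooks took its weight, opened the gripper and backed off clear.
- **Last checks:** The pictures show a brass tongue over the bar on both sides, and 0.55 s of side views showed no motion. The jar, mill and bowls look to be where they were, though I did not measure them. An earlier wrist-camera comparison did show some pixel changes. It may have been camera drift or the rack settling, and the side views came after it.

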